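# Take the left-hand knob off the display stand

## Robot

A 6-joint arm with a two-finger parallel gripper is mounted at the origin on a cart in front of the work surface, level with it; the furniture and walls round the work are solid. World frame = base frame: x ahead of the robot, y to its left, z up, the work surface at z = 0. Lengths are in m, angles in rad, forces in N, time in s.
With the tool pointing down it reaches from about 0.35 to 0.975 m from the base axis. Payload 4.9 kg.
Tool frame: the origin (TCP) lies at the very end of the fingers, on their centre line; the grasp point (between the pads) lies 19 mm behind it; y points along the fingers, z is the direction in which the jaws open and shut, and the axes are right-handed (so a half turn about y gives the same grasp; the last joint's range is limited). The gripper opens to 85 mm and grips with 20 to 120 N. Pads are 22 mm wide; open, the fingers measure 114 mm over their backs; the gripper's body (76 mm by 85 mm) begins 54 mm behind the grasp point. The pads swing forward as they close: fully open they stand 13 mm farther back than shut.
Start: joints at [-1.269, 0.053, 1.613, -0, 1.476, -0.119], TCP at [0.255, -0.57, 0.231] pointing down, gripper open.
Joint ranges: [-3.01, 3.01], [-1.01, 2.22], [0.06, 2.58], [-1.02, 4.17], [0.09, 2.62], [-3.14, 3.14]. Speed limits (rad/s): [2.57, 2.57, 3.14, 3.14, 3.14, 3.14].

## Interface

Orientations are given as a rotation vector (axis times angle).
In Python, from station import ctrl gives the robot as it stands.
- The arm moves only by the tool arm_command, never from a script. Its argument "steps" is a list of rows, each a list of 3 entries, a list of its own where there are three numbers: the shift along the tool's x, y, z in m, then the turn, a rotation vector about the tool's x, y, z in degrees, then the opening, from 0 (shut) to 1 (fully open). In form: [[[dx, dy, dz], [ax, ay, az], gripper], ...]. A call has 1 to 5 rows; each row is the pose to reach, as a shift and turn from the pose measured when the call began, along the tool's axes at that moment; what a row does not reach only later rows make up. A row lasts 1/10 s, in which the tool goes at most 50 mm and 8.59 degrees, less where a joint would pass 70% of its speed; a pose out of reach is approached as far as the arm can. A call with a gripper value outside its range is refused whole. The fingers move at their own pace and stop on an object; "force" is the grip in N (left out, the last holds). Time passes only in rows, so rows that repeat a pose let the fingers close. It gives the time, the measured TCP pose, the force and the opening at its end, in the units of the state.
- ctrl.get_obs(): the state, without advancing time (a new reading comes with each control period).
- ctrl.get_image(name): name is "scene" or "side" or "wrist"; returns a dict with "img" (384x512x3 uint8, red, green, blue), "camera_matrix" (3x3 intrinsics, pixels), "world_from_camera" (4x4, takes a point from camera to world coordinates). Camera axes: x right, y up, looking along -z (the intrinsics and any distortion apply to the point x, -y, -z); pixel columns grow to the right and rows downward; lengths in m; the calibration is good to about 2 mm. A picture is of the moment at which its call begins. There is no depth.
- ctrl.finish_job(): hands the job in, once; it reports no verdict.
Trained networks look in a picture, given as the dict that the camera call returned (one of the last four; its "shot" number tells which), for a name from the list of things; names that differ only in an ending like _2 or _b are one class to them, and where a whole thing is asked for, a point or a joint stands for the part that bears it (a point fixed in the world has none). Each returns a list of dicts, best first, with "confidence" (0 to 1); they miss things now and then, are a little off and sometimes report something else, mostly with a low value. They report only what shows in the picture. A call takes as long as a camera call. They do not tell look-alikes from the thing itself.
- ctrl.boxes_of(picture, name): "position" ([row, column] in pixels, amid what is visible of it).
The state is a dict: "t": time; "q": joint angles; "dq": joint speeds; "effort": joint torques, N m; "tool_pos": TCP position; "tool_rot": TCP orientation; "contact_force": force on the tool from outside, world axes, zero at the start; "wrist_torque": the same for the moment, N m; "opening": finger opening in m.
Only numpy, scipy, OpenCV 4.12 (cv2) and the standard library are available. Lean on these libraries where they do the work, as an engineer would, in place of code of your own. Each camera call takes 0.05 s, during which the arm holds its last target.

## Task

I want to change the wooden tray on one of the two little display stands. Its six-sided brass knob has a left-hand thread, marked by a groove engraved round its sides and a line across its top: unscrew that knob by drawing it up lightly against its thread and turning it clockwise, lift it off once it has come free without straining the thread, and set it down gently, standing upright, on the oblong glass tray in front. Leave the stand with the plain knob and everything else on the table alone.

Things in the scene. Friction and masses are not known exactly. Their poses are not given: they have to be found in the camera images.
- marked_knob: loose brass cap knob, a hexagonal prism 36 mm across flats (41.6 mm over corners), 34 mm tall, 0.06 to 0.11 kg, hollow from below, with a groove engraved round its six sides 21 mm above its foot and a dark line engraved across its top; origin at the centre of its foot, z up along its axis; x is normal to a flat (a flat every 60 degrees), the line runs along y
- knob_top (a point): centre of the marked knob's flat top. Left-hand thread, 20 mm per turn: clockwise from above (negative about z) raises it. It grips only while the knob is drawn up by a few N: from rest it lifts 1 to 9 mm (unknown) before it catches. It is free when its foot, so drawn up, is 56 mm above the table, after 60 to 200 degrees: one to three grasps. Play 2 mm up and down, 1 mm sideways
- spindle_top (a point): top of the steel spindle (16 mm thick, 23 mm over the thread), 66 mm above the table, hidden in the knob. Over 40 N between knob and stand spoils the thread. Let go, the knob sinks on a soft washer (foot at 44 mm) or rests on the thread; let go with its foot 52.5 to 55 mm up it may lose half a turn. Once free, raise it straight until its foot is above this point
- marked_stand: fixed round wooden display stand that carries the marked knob: foot 90 mm across, wooden tray disc 106 mm across, its top 40 mm above the table; the knob's foot stands 44 mm above the table at the start; origin at the centre of the underside of the foot, z up along the spindle; its yaw means nothing
- plain_stand: the same kind of stand with a plain, tight six-sided brass knob without any engraving (its foot 44 mm above the table), to be left alone; fixed; origin at the centre of the underside of its foot
- glass_tray: loose oblong glass tray 107 x 176 x 8 mm with a butterfly print, flat solid top 8 mm above the table, nearest the robot; origin at the centre of its underside, x across its 107 mm, y along its 176 mm
- soap_bar: bystander: wrapped soap bar 52 x 78 x 26 mm, origin at the centre of its underside
- round_tin: bystander: low round tin 64 mm across, 45 mm tall, origin at the centre of its underside
- white_mug: bystander: plain white mug, 88 mm tall, origin at its underside
- candle_glass: bystander: candle in a glass, 66 mm across, 101 mm tall, origin at the centre of its underside
- bell: bystander: brass counter bell, 82 mm across, 61 mm tall, origin at the centre of its underside
Things that resemble listed ones, but are neither listed nor needed, are in the scene too. Of the things that look like the marked_knob, the larger one is meant.

How it is judged:
On the way:
1. the marked knob is off its spindle and held (z of marked_knob in the frame of marked_stand above 0.068 m and contact force between the fingers and marked_knob above 0.5 N), for 0.1 s.
At the end, for the whole second after the job is handed in: The marked knob stands upright (within 7 degrees) and still on top of the glass tray, its centre at least 8 mm inside the tray's edge, and the tray lies on the table (x of marked_knob in the frame of glass_tray between -0.045 and 0.045 m and y of marked_knob in the frame of glass_tray between -0.08 and 0.08 m and z of marked_knob in the frame of glass_tray between 0.004 and 0.012 m and angle between marked_knob's own z axis and vertical below 0.12 rad and linear speed of marked_knob below 0.02 m/s and height (world z) of glass_tray below 0.006 m); the robot touches nothing.
It fails at once if more than 40 N between the marked knob and its stand (contact force between marked_knob and marked_stand above 40 N).
It fails at once if the knob or the gripper pressed on or dropped on the glass tray with more than 40 N (contact force between any of marked_knob, the arm and glass_tray above 40 N).
It fails at once if the glass tray shoved more than 40 mm (distance of glass_tray from where it was at the start of the episode above 0.04 m).
It fails at once if the plain stand or its knob pressed with more than 5 N (contact force between any of the fingers, the arm and plain_stand above 5 N).
It fails at once if a bystander moved more than 25 mm (distance of any of soap_bar, round_tin, white_mug, candle_glass, bell from where it was at the start of the episode above 0.025 m).
It also fails if it takes over 72 s, if anything falls off the work surface, if the arm or the gripper's body presses on something with over 40 N, if the wrist force passes 120 N, or if a joint passes its speed limit or range.

## Working session

There is one attempt and no reset: what is moved stays moved. The work goes in short steps, Python scripts to look and compute and a tool call to move; the robot and the scene stay as the last step left them, time stands still between calls to the robot, and variables do not carry over. Pictures are saved under pics/ and viewed, and the job is handed in when it is done.

Besides the shell and the picture viewer there is one more tool, called after "Request:" as name(argument=value, ...), one argument or row to a line, values as JSON. arm_command: Moves the arm, as the interface text tells. Its arguments: {"type":"object","properties":{"steps":{"type":"array"},"force":{"type":"number"}},"required":["steps"]}

```bash
ls; mkdir -p pics; cat > h.py <<'E'
import numpy as np, cv2
from station import ctrl
from scipy.spatial.transform import Rotation as R
def shot(name,fn=None):
    p=ctrl.get_image(name)
    if fn: cv2.imwrite('pics/'+fn,cv2.cvtColor(p['img'],cv2.COLOR_RGB2BGR))
    return p
def pix2plane(p,rc,z):
    K=np.array(p['camera_matrix']);T=np.array(p['world_from_camera'])
    d=np.linalg.inv(K)@np.array([rc[1],rc[0],1.]);d=np.array([d[0],-d[1],-d[2]])
    d=T[:3,:3]@d;o=T[:3,3]
    return o+d*(z-o[2])/d[2]
def proj(p,X):
    K=np.array(p['camera_matrix']);T=np.linalg.inv(np.array(p['world_from_camera']))
    c=T[:3,:3]@np.array(X)+T[:3,3];c=np.array([c[0],-c[1],-c[2]]);u=K@c
    return np.array([u[1]/u[2],u[0]/u[2]])
E
python3 - <<'E'
from h import *
o=ctrl.get_obs()
for k,v in o.items(): print(k,np.round(v,3))
print(R.from_rotvec(o['tool_rot']).as_matrix().round(3))
H={'marked_knob':.06,'marked_stand':.04,'glass_tray':.008,'soap_bar':.026,'round_tin':.045,'white_mug':.05,'candle_glass':.05,'bell':.03}
for n in ['scene','side','wrist']:
    p=shot(n,n+'0.png')
    print(n,np.array(p['world_from_camera']).round(3).tolist(),[k for k in p])
    for k,z in H.items():
        for b in ctrl.boxes_of(p,k): print(k,np.round(b['position']),round(b['confidence'],2),pix2plane(p,b['position'],z).round(3))
E
```

```text
pics
t 0.0
q [-1.269  0.053  1.614  0.     1.476 -0.119]
dq [ 0.     0.001  0.     0.003 -0.001 -0.001]
effort [-1.0000e-03 -3.9368e+01 -3.7018e+01 -0.0000e+00  7.0000e-03  0.0000e+00]
tool_pos [ 0.255 -0.57   0.23 ]
tool_rot [-0.425  1.991 -1.987]
contact_force [ 0.017  0.659 -0.109]
wrist_torque [-0.03  -0.028 -0.017]
opening 0.086
[[-0.913 -0.001  0.408]
 [-0.408  0.002 -0.913]
 [-0.    -1.    -0.002]]
scene [[-0.871, 0.228, -0.436, 0.164], [-0.492, -0.42, 0.763, 0.779], [-0.009, 0.878, 0.478, 0.575], [0.0, 0.0, 0.0, 1.0]] ['img', 'camera_matrix', 'world_from_camera', 'shot']
marked_knob [224. 242.] 0.82 [0.598 0.116 0.06 ]
marked_knob [222. 208.] 0.46 [0.67  0.147 0.06 ]
marked_stand [244. 241.] 0.97 [0.574 0.158 0.04 ]
glass_tray [234. 331.] 0.65 [ 0.434 -0.012  0.008]
soap_bar [198. 221.] 0.9 [ 0.74  -0.004  0.026]
round_tin [294. 229.] 0.72 [0.508 0.304 0.045]
candle_glass [158. 316.] 0.71 [ 0.602 -0.311  0.05 ]
bell [276. 143.] 0.67 [0.695 0.33  0.03 ]
side [[-0.911, 0.353, -0.214, 0.342], [-0.413, -0.78, 0.47, 0.521], [-0.002, 0.517, 0.856, 1.004], [0.0, 0.0, 0.0, 1.0]] ['img', 'camera_matrix', 'world_from_camera', 'shot']
marked_knob [222. 228.] 0.6 [0.601 0.127 0.06 ]
marked_stand [227. 234.] 0.95 [0.586 0.125 0.04 ]
glass_tray [204. 307.] 0.76 [ 0.436 -0.041  0.008]
soap_bar [174. 206.] 0.64 [ 0.74  -0.004  0.026]
round_tin [288. 230.] 0.78 [0.522 0.279 0.045]
white_mug [132. 320.] 0.7 [ 0.483 -0.268  0.05 ]
candle_glass [110. 288.] 0.62 [ 0.606 -0.314  0.05 ]
bell [270. 163.] 0.75 [0.702 0.304 0.03 ]
wrist [[0.409, 0.878, 0.251, 0.319], [-0.913, 0.393, 0.111, -0.541], [-0.001, -0.274, 0.962, 0.373], [0.0, 0.0, 0.0, 1.0]] ['img', 'camera_matrix', 'world_from_camera', 'shot']
```

```bash
python3 - <<'E'
import cv2
for n in ['scene','side']:
    a=cv2.imread(f'pics/{n}0.png'); cv2.imwrite(f'pics/{n}0c.png',cv2.resize(a[90:340,90:420],None,fx=2.4,fy=2.4,interpolation=cv2.INTER_CUBIC)[:600,:800])
E
```

```text
(no output)
```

View pics/scene0.png

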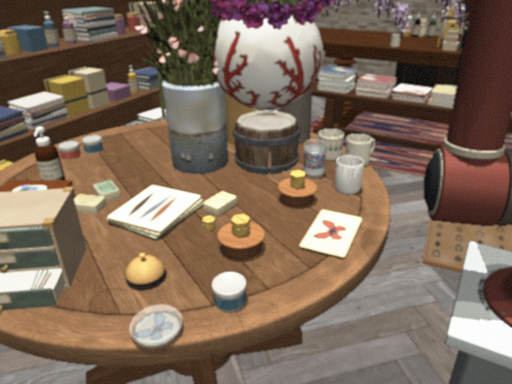

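View pics/side0c.png

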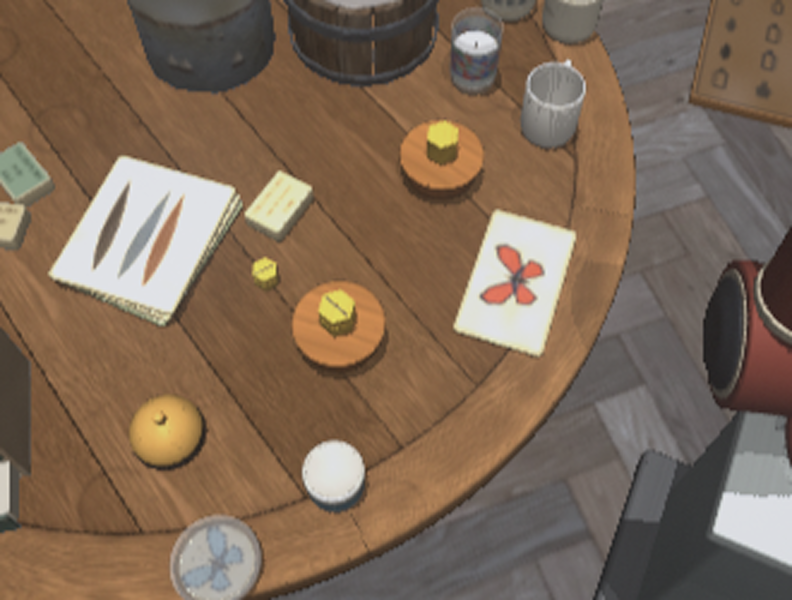

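View pics/scene0c.png

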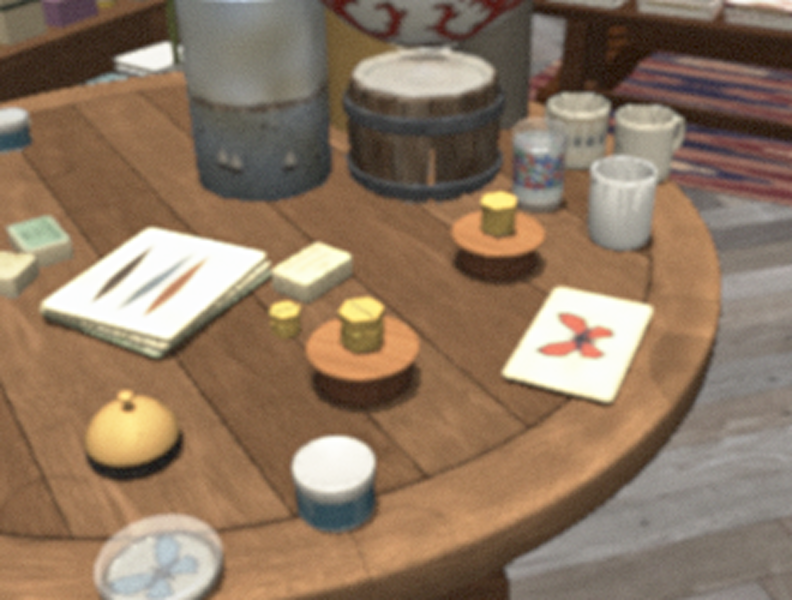

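Look-alikes in the side view: the engraved hex knob on a stand at [222,228], a small loose engraved hex at [203,200], and the knob without engraving on the other stand at [150,274]. My choice is [222,228], because it is the large one with the line and groove. I'll check it in a close crop and measure.

```bash
python3 - <<'E'
import cv2,numpy as np
from h import *
p=shot('side'); q=shot('scene')
K=np.array(p['camera_matrix']);print(K.round(1).tolist())
a=cv2.cvtColor(p['img'],cv2.COLOR_RGB2BGR)
b=cv2.cvtColor(q['img'],cv2.COLOR_RGB2BGR)
c1=cv2.resize(a[195:250,195:265],(560,440),interpolation=cv2.INTER_CUBIC)
cv2.imwrite('pics/crop1.png',c1)
for n in ['plain_stand','marked_knob']:
  for pp in (p,q): 
    for r in ctrl.boxes_of(pp,n): print(n,np.round(r['position'],1),round(r['confidence'],2),pix2plane(pp,r['position'],.04).round(3))
# tray segmentation and yellow tops
hsv=cv2.cvtColor(a,cv2.COLOR_BGR2HSV)
m=((hsv[...,0]>22)&(hsv[...,0]<34)&(hsv[...,1]>150)&(hsv[...,2]>150)).astype(np.uint8)
n,l,s,c=cv2.connectedComponentsWithStats(m)
for i in range(1,n):
  if s[i,4]>25: print('yellow',s[i],c[i][::-1].round(1),pix2plane(p,c[i][::-1],.078).round(4))
m=((hsv[...,1]<60)&(hsv[...,2]>190)).astype(np.uint8)
n,l,s,c=cv2.connectedComponentsWithStats(m)
for i in range(1,n):
  if s[i,4]>800:
    cs,_=cv2.findContours((l==i).astype(np.uint8),cv2.RETR_EXTERNAL,cv2.CHAIN_APPROX_NONE)
    r=cv2.boxPoints(cv2.minAreaRect(max(cs,key=cv2.contourArea)))
    ap=cv2.approxPolyDP(max(cs,key=cv2.contourArea),6,True)[:,0]
    print(s[i],[pix2plane(p,x[::-1],.008)[:2].round(3).tolist() for x in ap])
E
```

```text
[[396.9, 0.0, 255.5], [0.0, 396.9, 188.9], [0.0, 0.0, 1.0]]
plain_stand [155.6 271.7] 0.98 [ 0.587 -0.134  0.04 ]
marked_knob [219.5 232.1] 0.59 [0.601 0.106 0.04 ]
marked_knob [203.8 202.6] 0.4 [0.697 0.096 0.04 ]
marked_knob [223.  241.6] 0.77 [0.617 0.089 0.04 ]
marked_knob [221.1 209.5] 0.56 [0.687 0.118 0.04 ]
[ 111  155   77   66 2488] [[0.964, 0.009], [0.947, 0.191], [0.792, 0.173], [0.809, -0.004]]
[ 280  178   50   59 1558] [[0.494, -0.111], [0.479, 0.056], [0.383, 0.045], [0.395, -0.114]]
[ 387  282  125   82 3786] [[-0.142, 0.159], [-0.121, -0.042], [-0.094, 0.057], [-0.037, 0.108], [0.079, 0.089], [0.15, 0.121], [0.144, 0.162]]
[ 22 287  52  30 874] [[0.895, 0.432], [0.99, 0.501], [0.963, 0.543], [0.867, 0.475], [0.953, 0.511], [0.876, 0.46]]
```

View pics/crop1.png

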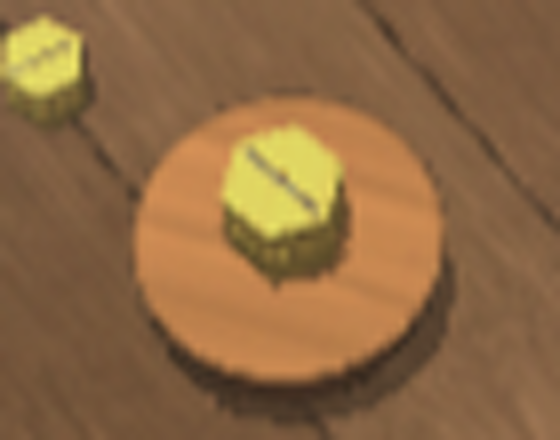

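The crop shows the marked knob with a dark line across its top, running from crop (247,148) to (320,213). Its top centre is at about side [217.6,230.2]. The smaller loose knob at the crop's top left is the decoy.

```bash
python3 - <<'E'
import cv2,numpy as np
from h import *
p=shot('side')
f=lambda x,y:(195+y/8-.5+.06,195+x/8-.5+.06)
P=pix2plane(p,f(282,181),.078);print('top',P)
for e in [(288,97),(288,383)]: pass
print('disc from ellipse',pix2plane(p,f(288,240),.04))
A=pix2plane(p,f(247,148),.078);B=pix2plane(p,f(320,213),.078)
print('line yaw',np.degrees(np.arctan2(*(B-A)[1::-1])), np.linalg.norm(A-B),(A+B)/2)
a=p['img'].copy();b=a[125:180,235:305]
c=cv2.resize(b,(560,440),interpolation=cv2.INTER_CUBIC);cv2.imwrite('pics/plain1.png',cv2.cvtColor(c,cv2.COLOR_RGB2BGR))
E
```

```text
top [0.59892061 0.11893289 0.078     ]
disc from ellipse [0.59779892 0.12152639 0.04      ]
line yaw 160.36471084435414 0.03423957357335408 [0.59865113 0.11853291 0.078     ]
```

View pics/plain1.png

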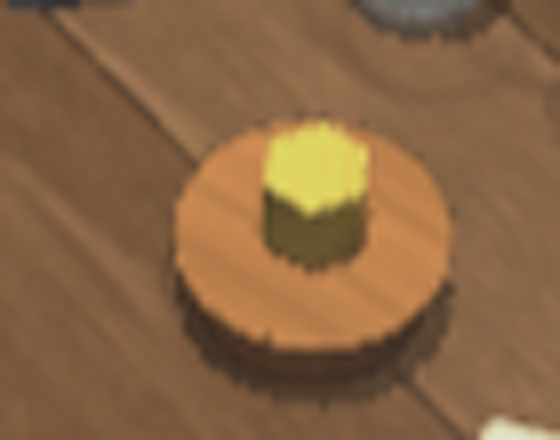

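```bash
cat >> h.py <<'E'
def plan(x,y,z,yaw):
    o=ctrl.get_obs();M=R.from_rotvec(o['tool_rot']).as_matrix()
    d=M.T@(np.array([x,y,z])-o['tool_pos'])
    c,s=np.cos(np.radians(yaw)),np.sin(np.radians(yaw))
    zt=np.array([c,s,0]);yt=np.array([0,0,-1.]);xt=np.cross(yt,zt)
    T=np.stack([xt,yt,zt],1)
    rv=np.degrees(R.from_matrix(M.T@T).as_rotvec())
    print('shift mm',(1000*d).round(1),'|',round(1000*np.linalg.norm(d)),'turn',rv.round(1),'yaw',np.degrees(np.arctan2(M[1,2],M[0,2])).round(2),'q6',np.degrees(o['q'][5]).round(1),'q1',np.degrees(o['q'][0]).round(1),'pos',o['tool_pos'].round(4),'F',o['contact_force'].round(2),'t',o['t'],'open',round(o['opening'],4))
E
python3 -c "
from h import *
plan(.5985,.119,.21,70)"
```

```text
shift mm [-594.9   21.3 -489.1] | 770 turn [   0.  -135.9   -0. ] yaw -65.89 q6 -6.8 q1 -72.7 pos [ 0.2553 -0.5705  0.2313] F [-0.37 -0.56  0.09] t 1.7 open 0.0853
```

Request:
arm_command(
  steps=[
    [[-0.038,0,-0.031],[0,-8.5,0],1],
    [[-0.076,0,-0.062],[0,-17,0],1],
    [[-0.114,0,-0.094],[0,-25.5,0],1],
    [[-0.152,0,-0.125],[0,-34,0],1],
    [[-0.19,0,-0.156],[0,-42.5,0],1],
  ],
)

```text
t: 2.2
tool_pos: [0.3655, -0.3488, 0.2315]
tool_rot: [-0.991, 1.499, -1.5]
contact_force: [1.0, -0.7, 0.2]
opening: 0.0853
```

```bash
python3 -c "
from h import *
plan(.5985,.119,.21,70)"
```

```text
shift mm [-521.7   21.4   31. ] | 523 turn [ -0.  -93.1   0. ] yaw -23.08 q6 -29.0 q1 -52.1 pos [ 0.3655 -0.3488  0.2315] F [ 1.05 -0.72  0.19] t 2.2 open 0.0853
```

Request:
arm_command(
  steps=[
    [[-0.049,0.002,0.003],[0,-8.5,0],1],
    [[-0.098,0.004,0.006],[0,-17,0],1],
    [[-0.147,0.006,0.009],[0,-25.5,0],1],
    [[-0.196,0.008,0.012],[0,-34,0],1],
    [[-0.245,0.01,0.015],[0,-42.5,0],1],
  ],
)

```text
t: 2.7
tool_pos: [0.476, -0.1273, 0.2218]
tool_rot: [-1.353, 0.95, -0.953]
contact_force: [0.9, -0.3, 1.1]
opening: 0.0857
```

```bash
python3 -c "
from h import *
plan(.5985,.119,.21,70)"
```

```text
shift mm [-190.4   11.8  198.6] | 275 turn [ -0.  -50.2   0.1] yaw 19.77 q6 -43.4 q1 -23.6 pos [ 0.476  -0.1273  0.2218] F [ 0.86 -0.29  1.08] t 2.7 open 0.0857
```

Request:
arm_command(
  steps=[
    [[-0.034,0.002,0.036],[0,-8.5,0],1],
    [[-0.068,0.004,0.072],[0,-17,0],1],
    [[-0.102,0.006,0.107],[0,-25.5,0],1],
    [[-0.136,0.008,0.142],[0,-34,0],1],
    [[-0.17,0.01,0.178],[0,-42.5,0],1],
  ],
)

```text
t: 3.2
tool_pos: [0.5866, 0.095, 0.2119]
tool_rot: [-1.539, 0.372, -0.376]
contact_force: [1.4, -0.3, 1.0]
opening: 0.0851
```

```bash
python3 -c "
from h import *
plan(.5985,.119,.20,70)"
```

```text
shift mm [-0.5 11.9 26.8] | 29 turn [ 0.  -7.4  0.1] yaw 62.65 q6 -60.6 q1 2.1 pos [0.5866 0.095  0.2119] F [ 1.41 -0.35  0.98] t 3.2 open 0.0851
```

Request:
arm_command(
  steps=[
    [[-0.0005,0.012,0.027],[0,-7.4,0],1],
    [[-0.0005,0.012,0.027],[0,-7.4,0],1],
  ],
)

```text
t: 3.4
tool_pos: [0.5984, 0.1224, 0.1979]
tool_rot: [-1.555, 0.269, -0.268]
contact_force: [-0.2, -0.6, -0.0]
opening: 0.0852
```

```bash
python3 - <<'E'
from h import *
plan(.5985,.119,.20,70)
for n in ('wrist','side'):
    p=shot(n,n+'1.png')
    print(n,proj(p,[.5985,.119,.078]).round(1))
    print([(np.round(b['position'],1),round(b['confidence'],2),pix2plane(p,b['position'],.065).round(3)) for b in ctrl.boxes_of(p,'marked_knob')])
E
```

```text
shift mm [ 1.2 -2.1 -3.2] | 4 turn [ 0.   0.4 -0. ] yaw 70.39 q6 -65.8 q1 4.6 pos [0.5984 0.1224 0.1979] F [-0.21 -0.58 -0.03] t 3.4 open 0.0852
wrist [185.1 250.9]
[(array([179.5, 251.3]), 0.9, array([0.596, 0.12 , 0.065])), (array([260.3, 262.2]), 0.56, array([0.685, 0.101, 0.065]))]
side [217.3 229.9]
[(array([219.2, 228.6]), 0.64, array([0.603, 0.12 , 0.065])), (array([203.7, 200.9]), 0.62, array([0.692, 0.109, 0.065]))]
```

View pics/wrist1.png

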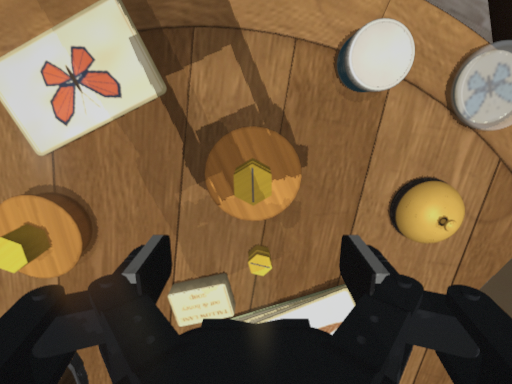

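The wrist view shows the marked knob at about [183,253]. Its line is upright, at right angles to the jaws. The small decoy is at [262,260], the tin at the upper right and the plain stand at the left. Next I'll refine the top centre and yaw.

```bash
python3 - <<'E'
from h import *
p=shot('wrist','wrist2.png');plan(.5985,.119,.2,70)
a=cv2.cvtColor(p['img'],cv2.COLOR_RGB2BGR)
c=cv2.resize(a[150:215,215:290],(600,520),interpolation=cv2.INTER_CUBIC);cv2.imwrite('pics/w2c.png',c)
# predicted outline
def hexpts(x,y,z,yaw):
    return [[x+.0208*np.cos(np.radians(yaw+30+60*k)),y+.0208*np.sin(np.radians(yaw+30+60*k)),z] for k in range(6)]
q=c.copy()
for (x,y,yw,col) in [(.5985,.119,70,(255,0,0))]:
    pts=np.array([proj(p,X) for X in hexpts(x,y,.078,yw)])
    pts=((pts[:,::-1]-[215,150]+.5)*8).astype(int)
    cv2.polylines(q,[pts],True,col,1)
cv2.imwrite('pics/w2o.png',q)
E
```

```text
shift mm [-0.4  0.5  0.8] | 1 turn [ 0.  -0.1  0.2] yaw 69.92 q6 -65.7 q1 4.2 pos [0.5986 0.1181 0.2005] F [0.23 0.82 0.44] t 3.65 open 0.0854
```

View pics/w2o.png

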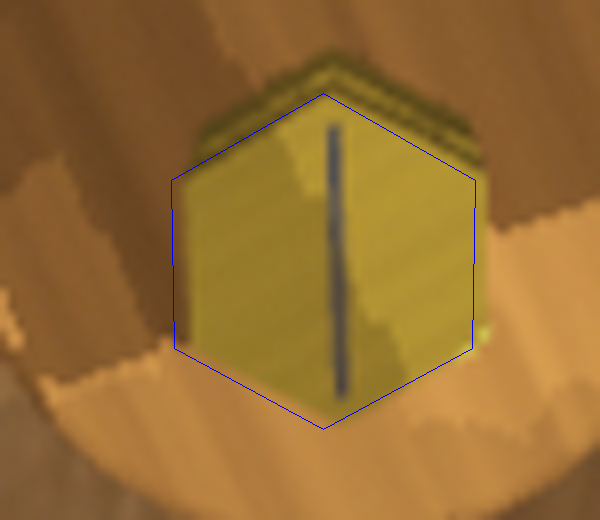

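```bash
python3 - <<'E'
from h import *
p=shot('wrist')
f=lambda x,y:(150+y/8-.5,215+x/8-.5)
print(pix2plane(p,f(338,262),.078)); A=pix2plane(p,f(334,125),.078);B=pix2plane(p,f(343,397),.078)
print(np.degrees(np.arctan2(*(A-B)[1::-1])))
plan(.5986,.1203,.13,71)
E
```

```text
[0.59890559 0.12055357 0.078     ]
161.85694114417527
shift mm [-1.  70.6  2.1] | 71 turn [-0.  -1.1  0.2] yaw 69.92 q6 -65.7 q1 4.2 pos [0.5986 0.118  0.2006] F [0.88 0.16 0.14] t 3.7 open 0.085
```

Request:
arm_command(
  steps=[
    [[-0.0005,0.04,0.0018],[0,-1,0],1],
    [[-0.001,0.08,0.002],[0,-1,0],1],
    [[-0.001,0.11,0.002],[0,-1,0],1],
    [[-0.001,0.11,0.002],[0,-1,0],1],
  ],
  force=30,
)

```text
t: 4.1
tool_pos: [0.5948, 0.1187, 0.0855]
tool_rot: [-1.558, 0.268, -0.258]
contact_force: [-0.6, 0.0, -0.3]
opening: 0.0855
```

```bash
python3 - <<'E'
from h import *
plan(.599,.1203,.047,71)
p=shot('wrist','wrist3.png');p=shot('side','side3.png')
a=cv2.imread('pics/side3.png');cv2.imwrite('pics/s3.png',cv2.resize(a[150:270,150:310],(800,600),interpolation=cv2.INTER_CUBIC))
E
```

```text
shift mm [ 3.7 38.4  3. ] | 39 turn [ 0.2 -0.2 -0.3] yaw 70.81 q6 -66.5 q1 4.3 pos [0.5948 0.1187 0.0855] F [-0.59  0.01 -0.25] t 4.1 open 0.0855
```

View pics/wrist3.png

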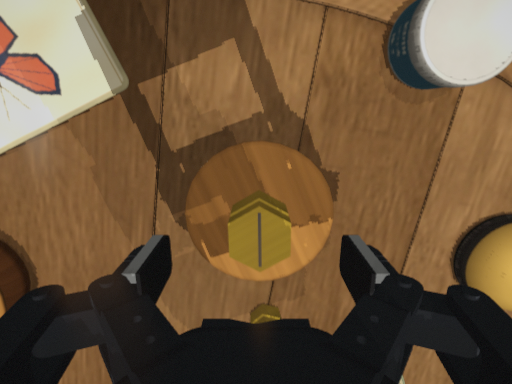

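View pics/s3.png

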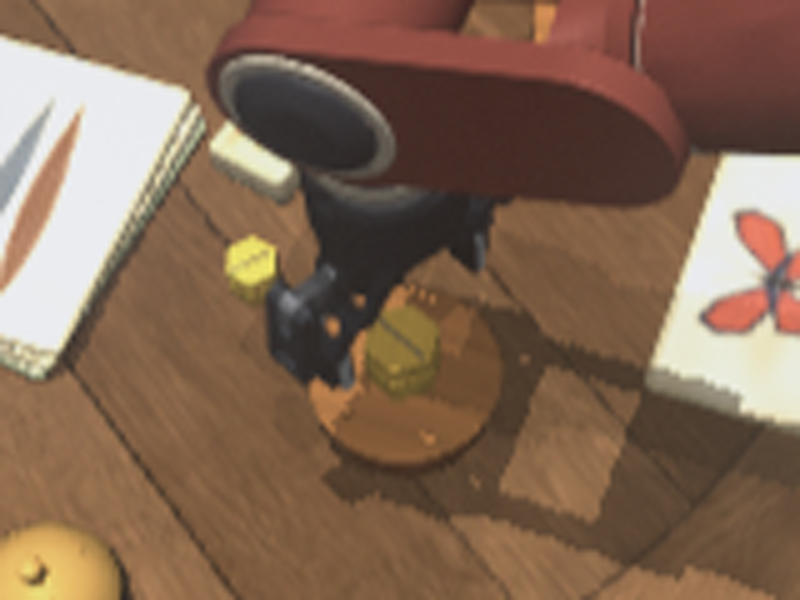

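The knob sits between the open fingers, at wrist [233,260] with its line upright, and nothing is blocked.

```bash
python3 - <<'E'
from h import *
p=shot('wrist')
plan(.599,.1203,.047,71)
E
```

```text
shift mm [-1.5 45.9  0.2] | 46 turn [-0.1 -0.1  0.4] yaw 70.86 q6 -66.5 q1 4.4 pos [0.6    0.1196 0.0929] F [ 0.35 -0.27  0.63] t 4.25 open 0.0855
```

Request:
arm_command(
  steps=[
    [[-0.0015,0.015,0.0005],[0,0,0],1],
    [[-0.0015,0.03,0.0005],[0,0,0],1],
    [[-0.0015,0.042,0.0005],[0,0,0],1],
    [[-0.0015,0.046,0.0005],[0,0,0],1],
    [[-0.0015,0.046,0.0005],[0,0,0],1],
  ],
)

```text
t: 4.75
tool_pos: [0.598, 0.1205, 0.0453]
tool_rot: [-1.555, 0.259, -0.265]
contact_force: [0.4, 0.9, 0.4]
opening: 0.0852
```

```bash
python3 - <<'E'
from h import *
p=shot('wrist','wrist4.png')
plan(.599,.1203,.047,71)
print(proj(p,[.599,.1203,.078]))
E
```

```text
shift mm [ 0.4 -0.8 -0.1] | 1 turn [-0.  -0.1  0.3] yaw 70.87 q6 -66.4 q1 4.4 pos [0.5987 0.1206 0.0462] F [ 0.    0.73 -0.14] t 4.8 open 0.0852
[275.84450148 253.37817214]
```

View pics/wrist4.png

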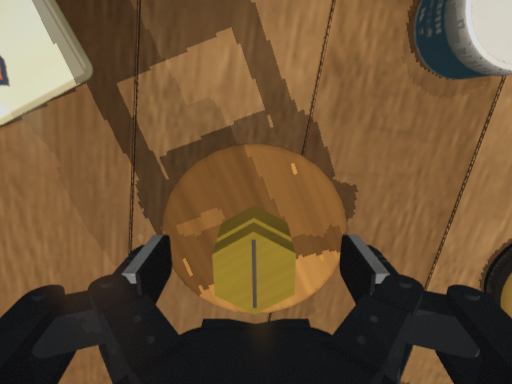

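The knob top is at [274,254] against a predicted [276,253], so it is centred between the pads. Closing.

Request:
arm_command(
  steps=[
    [[0,-0.0008,0],[0,0,0],0.3],
    [[0,-0.0008,0],[0,0,0],0.3],
    [[0,-0.0008,0],[0,0,0],0.3],
    [[0,-0.0008,0],[0,0,0],0.3],
    [[0,-0.0008,0],[0,0,0],0.3],
  ],
  force=30,
)

```text
t: 5.3
tool_pos: [0.599, 0.1206, 0.0474]
tool_rot: [-1.555, 0.257, -0.267]
contact_force: [0.4, -0.2, 0.2]
opening: 0.0354
```

```bash
python3 - <<'E'
from h import *
p=shot('wrist','wrist5.png')
plan(.599,.1203,.047,71)
E
```

```text
shift mm [ 0.1  0.4 -0.3] | 0 turn [-0.1 -0.1  0.4] yaw 70.87 q6 -66.4 q1 4.4 pos [0.599  0.1206 0.0474] F [ 0.53 -0.45  0.86] t 5.35 open 0.0353
```

View pics/wrist5.png

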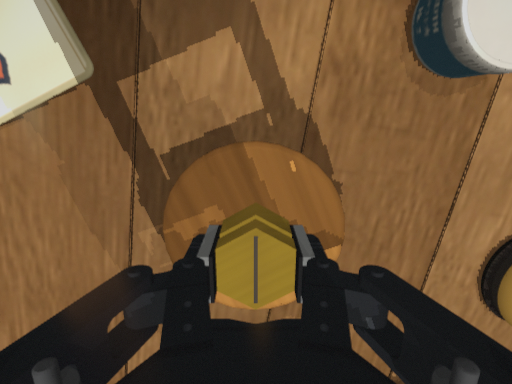

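Both pads are flat on the knob, opening 35.3 mm. Now I'll draw it up in small steps and watch the force.

Request:
arm_command(
  steps=[
    [[0,-0.0005,0],[0,0,0],0.3],
    [[0,-0.001,0],[0,0,0],0.3],
    [[0,-0.0015,0],[0,0,0],0.3],
    [[0,-0.0015,0],[0,0,0],0.3],
  ],
)

```text
t: 5.75
tool_pos: [0.5988, 0.1206, 0.0487]
tool_rot: [-1.555, 0.257, -0.267]
contact_force: [-0.4, -0.1, -0.1]
opening: 0.0357
```

Request:
arm_command(
  steps=[
    [[0,-0.0007,0],[0,0,0],0.3],
    [[0,-0.0014,0],[0,0,0],0.3],
    [[0,-0.002,0],[0,0,0],0.3],
    [[0,-0.002,0],[0,0,0],0.3],
  ],
)

```text
t: 6.15
tool_pos: [0.5985, 0.1206, 0.0502]
tool_rot: [-1.555, 0.258, -0.266]
contact_force: [-0.2, -0.6, -3.7]
opening: 0.0357
```

It catches about 2.5 mm up, at −3.7 N. Now I'll turn clockwise (+ about tool y), rising 0.056 mm/deg plus a small pull.

Request:
arm_command(
  steps=[
    [[0,-0.0009,0],[0,5,0],0.3],
    [[0,-0.0012,0],[0,10,0],0.3],
    [[0,-0.0015,0],[0,15,0],0.3],
    [[0,-0.0018,0],[0,20,0],0.3],
    [[0,-0.0018,0],[0,20,0],0.3],
  ],
)

```text
t: 6.65
tool_pos: [0.598, 0.1207, 0.0514]
tool_rot: [-1.503, 0.531, -0.538]
contact_force: [0.8, 1.2, -4.3]
opening: 0.0357
```

```bash
python3 - <<'E'
from h import *
o=ctrl.get_obs();print(o['wrist_torque'],o['effort'].round(2))
plan(.599,.1203,.047,51)
E
```

```text
[ 0.14168064 -0.08243978  0.01085114] [ -0.41 -43.35 -34.31  -0.21   0.22   0.37]
shift mm [1.  4.4 0.3] | 5 turn [-0.1 -0.1  0.2] yaw 50.88 q6 -46.4 q1 4.5 pos [0.598  0.1207 0.0514] F [ 0.83  1.23 -4.27] t 6.65 open 0.0357
```

Request:
arm_command(
  steps=[
    [[0.0008,-0.0011,0.0002],[0,8,0],0.3],
    [[0.0008,-0.0015,0.0002],[0,16,0],0.3],
    [[0.0008,-0.002,0.0002],[0,24,0],0.3],
    [[0.0008,-0.0024,0.0002],[0,32,0],0.3],
    [[0.0008,-0.0024,0.0002],[0,32,0],0.3],
  ],
)

```text
t: 7.15
tool_pos: [0.5981, 0.1201, 0.0531]
tool_rot: [-1.348, 0.959, -0.964]
contact_force: [0.2, -1.3, -4.8]
opening: 0.0355
```

```bash
python3 - <<'E'
from h import *
o=ctrl.get_obs();print(o['wrist_torque'])
plan(.599,.1206,.047,51)
E
```

```text
[-0.1910016   0.09059763 -0.00642742]
shift mm [-0.2  6.1  1. ] | 6 turn [ -0.1 -32.    0.2] yaw 19.0 q6 -14.5 q1 4.4 pos [0.5981 0.1201 0.0531] F [ 0.15 -1.31 -4.83] t 7.15 open 0.0355
```

Request:
arm_command(
  steps=[
    [[0,-0.0011,0.0008],[0,8,0],0.3],
    [[0,-0.0015,0.0008],[0,16,0],0.3],
    [[0,-0.002,0.0008],[0,24,0],0.3],
    [[0,-0.0024,0.0008],[0,32,0],0.3],
    [[0,-0.0024,0.0008],[0,32,0],0.3],
  ],
)

```text
t: 7.65
tool_pos: [0.5982, 0.12, 0.0549]
tool_rot: [-1.096, 1.369, -1.374]
contact_force: [-0.1, -1.5, -4.1]
opening: 0.0355
```

```bash
python3 - <<'E'
from h import *
plan(.599,.1206,.047,-13)
p=shot('wrist','wrist6.png')
E
```

```text
shift mm [-0.8  7.9  0.6] | 8 turn [-0.1  0.2  0.1] yaw -12.77 q6 17.3 q1 4.4 pos [0.5982 0.12   0.0549] F [-0.11 -1.5  -4.14] t 7.65 open 0.0355
```

View pics/wrist6.png

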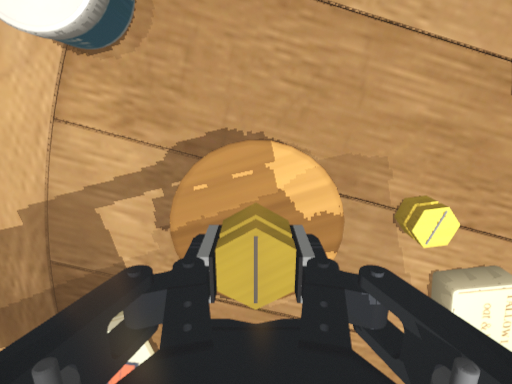

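The knob turns with the jaws: its line is still upright at [270,256] and it hasn't slipped. It is rising with the pitch, so I'll carry on.

Request:
arm_command(
  steps=[
    [[-0.0005,-0.0011,0.0005],[0,8,0],0.3],
    [[-0.0005,-0.0015,0.0005],[0,16,0],0.3],
    [[-0.0005,-0.002,0.0005],[0,24,0],0.3],
    [[-0.0005,-0.0024,0.0005],[0,32,0],0.3],
    [[-0.0005,-0.0024,0.0005],[0,32,0],0.3],
  ],
)

```text
t: 8.2
tool_pos: [0.5981, 0.1201, 0.0568]
tool_rot: [-0.739, 1.752, -1.756]
contact_force: [-1.8, -0.9, -4.1]
opening: 0.0358
```

```bash
python3 - <<'E'
from h import *
plan(.599,.1206,.047,-45)
E
```

```text
shift mm [-1.   9.8  0.3] | 10 turn [-0.1  0.6  0.2] yaw -44.42 q6 48.9 q1 4.4 pos [0.5981 0.1201 0.0568] F [-1.82 -0.94 -4.1 ] t 8.2 open 0.0358
```

Request:
arm_command(
  steps=[
    [[-0.0007,-0.001,0.0003],[0,7,0],0.3],
    [[-0.0007,-0.0014,0.0003],[0,14,0],0.3],
    [[-0.0007,-0.0018,0.0003],[0,21,0],0.3],
    [[-0.0007,-0.0022,0.0003],[0,28,0],0.3],
    [[-0.0007,-0.0022,0.0003],[0,28,0],0.3],
  ],
)

```text
t: 8.7
tool_pos: [0.5983, 0.1204, 0.0585]
tool_rot: [-0.326, 2.051, -2.057]
contact_force: [-1.5, -1.5, -6.2]
opening: 0.0351
```

```bash
python3 - <<'E'
from h import *
plan(.599,.1206,.047,-72)
E
```

```text
shift mm [-0.8 11.5  0. ] | 12 turn [-0.1 -0.1  0.2] yaw -72.11 q6 76.6 q1 4.5 pos [0.5983 0.1204 0.0585] F [-1.54 -1.52 -6.25] t 8.7 open 0.0351
```

Request:
arm_command(
  steps=[
    [[-0.0005,-0.0007,0],[0,5,0],0.3],
    [[-0.0005,-0.001,0],[0,10,0],0.3],
    [[-0.0005,-0.0013,0],[0,15,0],0.3],
    [[-0.0005,-0.0015,0],[0,20,0],0.3],
    [[-0.0005,-0.0015,0],[0,20,0],0.3],
  ],
)

```text
t: 9.2
tool_pos: [0.5984, 0.1206, 0.0598]
tool_rot: [-0.031, -2.201, 2.207]
contact_force: [-0.8, 0.4, -5.3]
opening: 0.0355
```

```bash
python3 - <<'E'
from h import *
plan(.599,.1206,.047,-92)
E
```

```text
shift mm [-0.6 12.8 -0. ] | 13 turn [-0.2  0.2  0.2] yaw -91.78 q6 96.3 q1 4.5 pos [0.5984 0.1206 0.0598] F [-0.84  0.43 -5.28] t 9.2 open 0.0355
```

Request:
arm_command(
  steps=[
    [[-0.0003,-0.0007,0],[0,4,0],0.3],
    [[-0.0003,-0.0009,0],[0,8,0],0.3],
    [[-0.0003,-0.0011,0],[0,12,0],0.3],
    [[-0.0003,-0.0013,0],[0,16,0],0.3],
    [[-0.0003,-0.0013,0],[0,16,0],0.3],
  ],
)

```text
t: 9.7
tool_pos: [0.5993, 0.1207, 0.0622]
tool_rot: [-0.314, -2.053, 2.06]
contact_force: [-2.5, 1.0, 0.3]
opening: 0.0352
```

```bash
python3 - <<'E'
from h import *
plan(.599,.1206,.047,-108)
E
```

```text
shift mm [ 0.2 15.2  0.1] | 15 turn [-0.2  0.5  0.1] yaw -107.47 q6 112.0 q1 4.5 pos [0.5993 0.1207 0.0622] F [-2.54  0.99  0.31] t 9.7 open 0.0352
```

The force has gone and it jumped up, so it's free. Raising it straight, slowly at first.

Request:
arm_command(
  steps=[
    [[0,-0.001,0],[0,0,0],0.3],
    [[0,-0.002,0],[0,0,0],0.3],
    [[0,-0.003,0],[0,0,0],0.3],
    [[0,-0.003,0],[0,0,0],0.3],
  ],
)

```text
t: 10.1
tool_pos: [0.6001, 0.1206, 0.066]
tool_rot: [-0.316, -2.055, 2.061]
contact_force: [0.2, -0.7, -0.5]
opening: 0.0353
```

```bash
python3 - <<'E'
from h import *
plan(.599,.1206,.15,-108)
E
```

```text
shift mm [  1.  -84.    0.5] | 84 turn [-0.2  0.6 -0. ] yaw -107.42 q6 112.0 q1 4.5 pos [0.6001 0.1206 0.066 ] F [ 0.17 -0.71 -0.51] t 10.1 open 0.0353
```

Request:
arm_command(
  steps=[
    [[0.0008,-0.005,0.0004],[0,0,0],0.3],
    [[0.0008,-0.012,0.0004],[0,0,0],0.3],
    [[0.0008,-0.025,0.0004],[0,0,0],0.3],
    [[0.0008,-0.055,0.0004],[0,0,0],0.3],
    [[0.0008,-0.085,0.0004],[0,0,0],0.3],
  ],
  force=35,
)

```text
t: 10.6
tool_pos: [0.599, 0.1207, 0.1524]
tool_rot: [-0.315, -2.055, 2.061]
contact_force: [1.7, 0.6, -0.3]
opening: 0.0355
```

```bash
python3 - <<'E'
from h import *
p=shot('side','side7.png');w=shot('wrist','wrist7.png')
plan(.599,.1206,.15,-108)
a=cv2.cvtColor(p['img'],cv2.COLOR_RGB2BGR)
c=np.hstack([cv2.resize(a[130:250,190:350],(400,300),interpolation=cv2.INTER_CUBIC),cv2.resize(cv2.cvtColor(w['img'],cv2.COLOR_RGB2BGR),(400,300))])
cv2.imwrite('pics/c7.png',c)
# tray precise
hsv=cv2.cvtColor(a,cv2.COLOR_BGR2HSV)
E
```

```text
shift mm [3.8 8.3 1.6] | 9 turn [ 0.1  0.6 -0.7] yaw -107.4 q6 111.9 q1 4.5 pos [0.603  0.1211 0.1583] F [1.02 1.09 0.28] t 10.7 open 0.0356
```

View pics/c7.png

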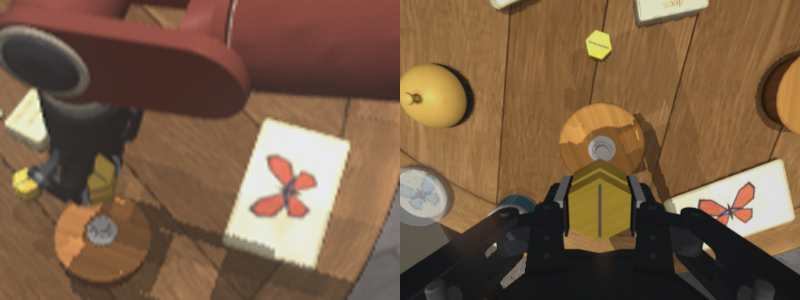

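The knob is held clear, and the bare spindle shows on the stand in both views. Next I'll measure the tray.

```bash
python3 - <<'E'
from h import *
p=shot('side')
for n in ('side','scene'):
    a=cv2.imread(f'pics/{n}0.png');pp=p if n=='side' else shot('scene')
    hsv=cv2.cvtColor(a,cv2.COLOR_BGR2HSV)
    m=((hsv[...,1]<85)&(hsv[...,2]>150)).astype(np.uint8)
    m=cv2.morphologyEx(m,cv2.MORPH_OPEN,np.ones((3,3)))
    k,l,s,c=cv2.connectedComponentsWithStats(m)
    q=proj(pp,[.436,-.035,.008])
    d=[np.hypot(*(c[i]-q[::-1])) if 800<s[i,4]<8000 else 1e9 for i in range(1,k)]
    i=1+int(np.argmin(d));cs,_=cv2.findContours((l==i).astype(np.uint8),cv2.RETR_EXTERNAL,cv2.CHAIN_APPROX_NONE)
    W=np.array([pix2plane(pp,x[::-1],.008)[:2] for x in max(cs,key=cv2.contourArea)[:,0].astype(float)])
    print(n,s[i],cv2.minAreaRect((W*1000).astype(np.float32)))
plan(.439,-.03,.15,-108)
E
```

```text
side [ 279  178   51   60 1758] ((439.21246337890625, -31.772216796875), (106.97418975830078, 177.03750610351562), 5.390544891357422)
scene [ 300  210   62   48 1741] ((438.34130859375, -26.718223571777344), (109.19996643066406, 180.1717071533203), 5.438998699188232)
shift mm [108.6   2.8 192.1] | 221 turn [-0.1  0.6 -0.2] yaw -107.41 q6 111.9 q1 4.5 pos [0.6001 0.1208 0.1529] F [-0.79 -0.13 -0.33] t 10.8 open 0.0353
```

Request:
arm_command(
  steps=[
    [[0.021,0,0.036],[0,0,0],0.3],
    [[0.042,0,0.075],[0,0,0],0.3],
    [[0.064,0,0.113],[0,0,0],0.3],
    [[0.086,0,0.15],[0,0,0],0.3],
    [[0.102,0,0.178],[0,0,0],0.3],
  ],
)

```text
t: 11.3
tool_pos: [0.4466, -0.0194, 0.1506]
tool_rot: [-0.315, -2.055, 2.06]
contact_force: [-0.3, -0.4, -1.0]
opening: 0.0355
```

```bash
python3 - <<'E'
from h import *
plan(.438,-.02,.06,-108)
E
```

```text
shift mm [ 8.  90.6  3. ] | 91 turn [-0.1  0.6 -0. ] yaw -107.42 q6 95.5 q1 -12.0 pos [ 0.4466 -0.0194  0.1506] F [-0.32 -0.36 -0.97] t 11.3 open 0.0355
```

Request:
arm_command(
  steps=[
    [[0.008,0.02,0.003],[0,0,0],0.3],
    [[0.008,0.05,0.003],[0,0,0],0.3],
    [[0.008,0.08,0.003],[0,0,0],0.3],
    [[0.008,0.1,0.003],[0,0,0],0.3],
    [[0.008,0.1,0.003],[0,0,0],0.3],
  ],
)

```text
t: 11.8
tool_pos: [0.4338, -0.0192, 0.0459]
tool_rot: [-0.304, -2.052, 2.055]
contact_force: [0.5, 0.2, -0.6]
opening: 0.0354
```

```bash
python3 - <<'E'
from h import *
p=shot('side','side8.png');w=shot('wrist','wrist8.png')
plan(.438,-.02,.02,-108)
a=cv2.cvtColor(p['img'],cv2.COLOR_RGB2BGR)
c=np.hstack([cv2.resize(a[140:260,230:390],(400,300),interpolation=cv2.INTER_CUBIC),cv2.resize(cv2.cvtColor(w['img'],cv2.COLOR_RGB2BGR),(400,300))])
cv2.imwrite('pics/c8.png',c)
E
```

```text
shift mm [-0.9 29.9 -0.1] | 30 turn [-0.1  0.6  0.1] yaw -107.42 q6 95.2 q1 -12.3 pos [ 0.4372 -0.0198  0.0499] F [0.42 0.12 0.02] t 11.9 open 0.0355
```

View pics/c8.png

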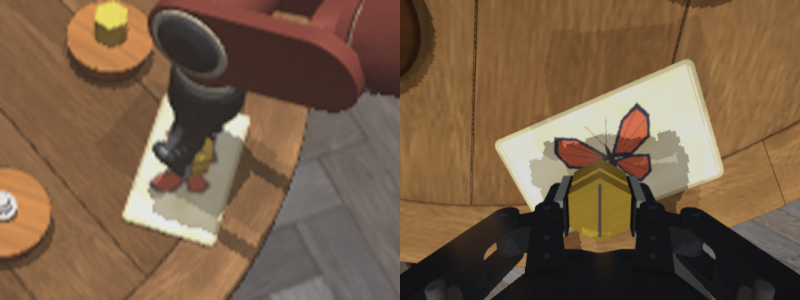

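The held knob is over the middle of the tray. I'll lower it with the force watched.

Request:
arm_command(
  steps=[
    [[-0.0005,0.01,0],[0,0,0],0.3],
    [[-0.0005,0.02,0],[0,0,0],0.3],
    [[-0.0005,0.028,0],[0,0,0],0.3],
    [[-0.0005,0.032,0],[0,0,0],0.3],
    [[-0.0005,0.032,0],[0,0,0],0.3],
  ],
)

```text
t: 12.4
tool_pos: [0.437, -0.0199, 0.0171]
tool_rot: [-0.311, -2.054, 2.058]
contact_force: [0.1, 0.3, -0.3]
opening: 0.0354
```

Request:
arm_command(
  steps=[
    [[0,0.0005,0],[0,0,0],0.3],
    [[0,0.001,0],[0,0,0],0.3],
    [[0,0.0015,0],[0,0,0],0.3],
    [[0,0.0015,0],[0,0,0],0.3],
  ],
)

```text
t: 12.8
tool_pos: [0.4371, -0.0199, 0.0157]
tool_rot: [-0.311, -2.054, 2.058]
contact_force: [0.2, -0.2, 0.1]
opening: 0.0354
```

Request:
arm_command(
  steps=[
    [[0,0.0007,0],[0,0,0],0.3],
    [[0,0.0014,0],[0,0,0],0.3],
    [[0,0.002,0],[0,0,0],0.3],
    [[0,0.002,0],[0,0,0],0.3],
  ],
)

```text
t: 13.2
tool_pos: [0.437, -0.0199, 0.0136]
tool_rot: [-0.311, -2.054, 2.058]
contact_force: [-0.1, -0.7, -0.3]
opening: 0.0355
```

Request:
arm_command(
  steps=[
    [[0,0.0005,0],[0,0,0],0.3],
    [[0,0.001,0],[0,0,0],0.3],
    [[0,0.001,0],[0,0,0],0.3],
  ],
)

```text
t: 13.5
tool_pos: [0.4369, -0.0199, 0.0125]
tool_rot: [-0.311, -2.054, 2.058]
contact_force: [0.6, 0.1, -0.8]
opening: 0.0355
```

Request:
arm_command(
  steps=[
    [[0,0.0005,0],[0,0,0],0.3],
    [[0,0.001,0],[0,0,0],0.3],
    [[0,0.001,0],[0,0,0],0.3],
  ],
)

```text
t: 13.8
tool_pos: [0.437, -0.0199, 0.012]
tool_rot: [-0.31, -2.054, 2.058]
contact_force: [-2.2, 0.1, 4.2]
opening: 0.0354
```

It touches down at TCP 12.0 mm with 4 N. Opening gently.

Request:
arm_command(
  steps=[
    [[0,0,0],[0,0,0],0.46],
    [[0,0,0],[0,0,0],0.5],
    [[0,0,0],[0,0,0],0.6],
    [[0,0,0],[0,0,0],0.8],
    [[0,0,0],[0,0,0],0.9],
  ],
  force=20,
)

```text
t: 14.3
tool_pos: [0.437, -0.0199, 0.012]
tool_rot: [-0.31, -2.054, 2.058]
contact_force: [1.5, -0.3, 0.2]
opening: 0.0767
```

```bash
python3 - <<'E'
from h import *
w=shot('wrist','wrist9.png')
plan(.437,-.02,.12,-108)
E
```

```text
shift mm [   0.4 -108.     0.4] | 108 turn [-0.2  0.6  0.2] yaw -107.41 q6 95.2 q1 -12.3 pos [ 0.437  -0.0199  0.012 ] F [-0.17  0.54 -0.05] t 14.35 open 0.0772
```

View pics/wrist9.png

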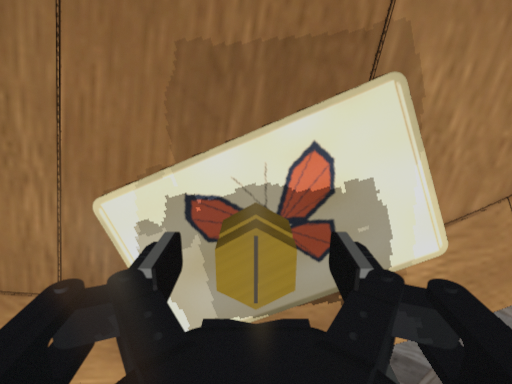

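The knob stands released at [270,256] with the fingers clear on both sides. Raising straight.

Request:
arm_command(
  steps=[
    [[0,-0.01,0],[0,0,0],0.9],
    [[0,-0.03,0],[0,0,0],0.9],
    [[0,-0.06,0],[0,0,0],0.9],
    [[0,-0.1,0],[0,0,0],0.9],
    [[0,-0.14,0],[0,0,0],0.9],
  ],
)

```text
t: 14.85
tool_pos: [0.4372, -0.0196, 0.1538]
tool_rot: [-0.31, -2.054, 2.058]
contact_force: [0.7, -0.4, -0.1]
opening: 0.0773
```

Request:
arm_command(
  steps=[
    [[0,-0.02,0],[0,0,0],0.9],
    [[0,-0.02,0],[0,0,0],0.9],
  ],
)

```text
t: 15.05
tool_pos: [0.4399, -0.0201, 0.1791]
tool_rot: [-0.32, -2.057, 2.062]
contact_force: [0.7, 0.5, 0.1]
opening: 0.0766
```

```bash
python3 - <<'E'
from h import *
p=shot('side','side10.png');w=shot('wrist','wrist10.png')
plan(.437,-.02,.17,-108)
a=cv2.cvtColor(p['img'],cv2.COLOR_RGB2BGR)
c=np.hstack([cv2.resize(a[110:260,200:400],(400,300),interpolation=cv2.INTER_CUBIC),cv2.resize(cv2.cvtColor(w['img'],cv2.COLOR_RGB2BGR),(400,300))])
cv2.imwrite('pics/c10.png',c)
for pp in (p,w):
  for n,z in (('marked_knob',.025),('glass_tray',.008)):
    print(n,[(b['position'],round(b['confidence'],2),pix2plane(pp,b['position'],z).round(3)) for b in ctrl.boxes_of(pp,n)])
E
```

```text
shift mm [0.2 4.1 0.5] | 4 turn [-0.1  0.6  0.2] yaw -107.41 q6 95.2 q1 -12.2 pos [ 0.4373 -0.0196  0.1741] F [-0.53 -0.76 -0.27] t 15.15 open 0.0768
marked_knob [([288.4, 228.2], 0.72, array([0.529, 0.277, 0.025])), ([206.7, 304.1], 0.67, array([ 0.438, -0.019,  0.025]))]
glass_tray [([208.5, 313.5], 0.7, array([ 0.414, -0.034,  0.008]))]
marked_knob [([178.2, 254.8], 0.84, array([ 0.437, -0.018,  0.025]))]
glass_tray [([163.4, 273.7], 0.91, array([ 0.443, -0.042,  0.008])), ([57.3, 55.0], 0.7, array([0.611, 0.137, 0.008]))]
```

View pics/c10.png

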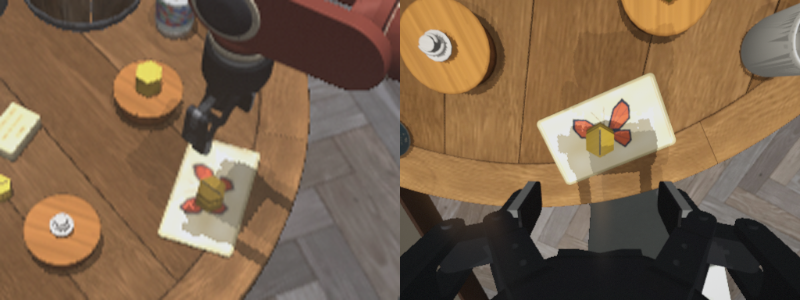

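The knob stands upright at (0.437, −0.019), about 10 mm from the tray's centre. The tray hasn't visibly moved, the spindle is bare, the plain stand is untouched and the gripper is clear. Handing in.

```bash
python3 -c "
from station import ctrl
print(ctrl.finish_job())"
```

```text
the job is handed in; nothing more can be done
None
```

The marked knob is off its stand and standing upright on the glass tray. I handed the job in at about 15 s of the 72 s, and no verdict is reported.

- **Unscrewing:** I gripped the knob across its flats at 30 N. It caught about 2.5 mm up, then I turned it clockwise about 180° in a single grasp. The pull stayed at about 4 to 6 N in the readings after each move, against the 40 N limit. It came free when the force dropped to zero.
- **Setting down:** I raised it straight off the spindle and lowered it onto the tray. It touched down at about 4 N, then I released it and lifted the gripper clear.

**Last checks:** The side and wrist pictures put the knob at about (0.437, −0.019), roughly 10 mm from the tray's centre. It looks upright, the spindle is bare, and the plain stand looks untouched. The bystanders in view had not visibly moved, but I did not measure them.

**Disagreements:**
- The side and scene pictures differed by about 5 mm on the tray's centre, which does not affect the placing.
- In the last side view the network also reported a "marked_knob" at [288, 228], where the round tin is. That is a false detection.

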